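# Lock the snack box with its curved-bolt lock

### The arm

A 6-joint arm with a two-finger parallel gripper is mounted at the origin on the work surface. World frame = base frame: x ahead of the robot, y to its left, z up, the work surface at z = 0. Lengths are in m, angles in rad, forces in N, time in s.
With the tool pointing down it reaches from about 0.375 to 0.925 m from the base axis. Payload 5.7 kg.
Tool frame: the origin (TCP) lies midway between the tips of the shut fingers; the grasp point (between the pads) lies 19 mm behind it; z points along the fingers, y is the line along which they close (so a half turn about z gives the same grasp; the last joint's range is limited). The gripper opens to 88 mm and grips with 3 to 60 N. Pads are 20 mm wide; open, the fingers measure 115 mm over their backs; the gripper's body (75 mm by 178 mm) begins 61 mm behind the grasp point.
Start: joints at [1.132, 0.359, 1.51, -0, 1.272, -0.115], TCP at [0.191, 0.569, 0.223] pointing down, gripper open.
Joint ranges: [-2.97, 2.97], [-1.01, 2.36], [0.21, 2.38], [-0.96, 4.11], [0.2, 2.71], [-2.98, 2.98]. Speed limits (rad/s): [2.39, 2.39, 3.14, 3.14, 3.14, 3.14].

### API

Orientations are given as a unit quaternion [x, y, z, w].
In Python, from bench import move_ptp, servo_line, goto_joints, move_gripper, sleep, inverse_kinematics, capture, PlanningError, close_job, spot_in, silhouettes, current_clock, current_joint_pos, current_qvel, current_joint_torque, current_position, current_orientation, current_force, current_torque, current_finger_gap, current_grip_force gives the robot as it stands. Calls block until the motion is done:
- move_ptp(position, orientation): joint-space move of the TCP to a pose.
- servo_line(position, orientation=None, rate=0.15, contact_N=None): straight line of the TCP; orientation=None keeps the orientation; rate is the mean speed in m/s. With contact_N (N) it stops when the force on the tool has changed by that much, and returns True; else False.
- goto_joints(angles): joint-space move.
- move_gripper(opening): finger opening in m; the grip force is fixed at half the most; returns when the fingers have stopped.
- sleep(seconds).
- inverse_kinematics(position, orientation): joint angles nearest the present ones, or None.
- capture(name): name is "scene" or "side" or "wrist"; returns a dict with "image" (420x560x3 uint8, blue, green, red), "range_z" (420x560 float32, m along the optical axis (not along the pixel's ray), 0 where there is no reading), "intrinsics" (3x3 intrinsics, pixels), "k1" (the pictures are not rectified: a ray, as slopes to the right and down, at radius r is drawn at 1 + k1 r^2 times it, then the intrinsics apply), "R" (3x3) and "t" (3): a world point X has camera coordinates R X + t. Camera axes: x right, y down, z forward; pixel columns grow to the right and rows downward; lengths in m; the calibration is good to about 2 mm. A picture is of the moment at which its call begins.
A pose or a line that the arm cannot do raises PlanningError and nothing moves.
- close_job(): hands the job in; it is judged then, once.
Trained networks look in the newest picture that a camera, given by its name, has taken for a name from the list of things; names that differ only in an ending like _2 or _b are one class to them, and where a whole thing is asked for, a point or a joint stands for the part that bears it (a point fixed in the world has none). Each returns a list of dicts, best first, with "conf" (0 to 1); they miss things now and then, are a little off and sometimes report something else, mostly with a low value. They report only what shows in the picture. A call takes as long as a camera call. They do not tell look-alikes from the thing itself.
- spot_in(camera, query): "xy" ([column, row] in pixels, amid what is visible of it).
- silhouettes(camera, query): "region" (420x560 bool, what is visible of it) and "xy" ([column, row] in pixels, amid what is visible of it).
Readings, each from a call of its own:
- current_clock(): time.
- current_joint_pos(): joint angles.
- current_qvel(): joint speeds.
- current_joint_torque(): joint torques, N m.
- current_position(): TCP position.
- current_orientation(): TCP orientation.
- current_force(): force on the tool from outside, world axes, zero at the start.
- current_torque(): the same for the moment, N m.
- current_finger_gap(): finger opening in m.
- current_grip_force(): force on a finger pad.
Only numpy, scipy, OpenCV 4.12 (cv2) and the standard library are available. Lean on these libraries where they do the work, as an engineer would, in place of code of your own. Each camera call takes 0.05 s, during which the arm holds its last target. There are 200 camera calls.

### The job

Lock the staff snack box: feed the curved bolt of the loose metal lock through the box's staple ring, from the right-hand side as you face the box's front, turning the lock along the bolt's curve (the curve bends away from the box). When the collar meets the ring, press it home with a steady light push of about 8 N for a second (never load the ring or the box with more than 15 N), then leave the lock standing on the counter, let go, with its collar still flush against the ring. Leave everything else where it is.

Things in the scene. Friction and masses are not known exactly. Their poses are not given: they have to be found in the camera images.
- staple (a point): Centre of the hole of the staple's steel ring, 40 mm above the counter. x points from the ring to the snack box, y is the axis of the hole and the way the bolt goes in (from -y to +y), z up. The ring is a 7 mm round bar, 27 mm outside and 12.6 mm clear inside diameter, upright on a 9 mm post. Rigid, it does not move.
- snackbox: Low wooden snack box with strap and staple, fixed; origin on the counter straight below the ring's centre, axes as point staple. The box begins 85 mm behind the ring (+x) and is 170 deep x 226 wide x 86 mm tall. A steel strap on the counter, 4 mm thick, 30 mm wide, runs from 21 mm before the ring back to the box and carries the ring's post.
- lock_body (a point): Centre of the loose lock's upright metal block, 30 (x) x 24 (y) x 60 mm tall; 30 mm above its underside. 0.15 to 0.31 kg. Grip it across its 24 mm. x points out of the face that carries the bolt, y to the side the bolt bends to, z up. Neck, collar and bolt lie in one level plane 40 mm above the underside: level with the ring when the lock stands on the counter.
- lock_seat (a point): Point on the bolt where its arc begins, (42, 0, +10) mm from point lock_body, 3.5 mm ahead of the collar's front face; axes as lock_body, x along the bolt. At the ring's centre when the collar is home. Collar 23 mm wide, 4 mm thick, on a 10 mm thick straight neck along x. From here the 8 mm thick bolt is an arc of 40 mm radius.
- lock_tip (a point): End of the curved bolt, (80.6, 29.7, +10) mm from point lock_body; axes as lock_body. The arc, about the vertical line x = 42, y = 40 mm from lock_body, leaves lock_seat along +x and turns 1.31 rad (75 degrees) towards +y, so here the bolt points 1.31 rad from x to y. Its last 5 mm are only 5 mm thick.
- lock: The whole lock; origin under the centre of its block, axes as point lock_body.
- tub_low: Bystander: lower of two stacked lidded snack tubs, 97 mm wide, 48 mm tall; origin under its centre.
- tub_high: Bystander: upper of the two stacked snack tubs, 97 mm wide, 48 mm tall; origin under its centre.
- jar: Bystander: glass jar with a metal cap, 68 mm wide, 110 mm tall; origin under its centre.
- dish: Bystander: brown ceramic dish, 110 mm wide, 26 mm tall; origin under its centre.
- teaspoon: Bystander: steel teaspoon lying flat, 140 mm long; origin under its middle.
- mug: Bystander: white mug, 80 mm wide, 90 mm tall; origin under its centre.
- spoon_rest: Bystander: bamboo spoon rest 200 x 75 mm, 16 mm tall (36 mm at the chrome spring clip on its far end); origin under its centre.
Mind the look-alikes: they are no part of the job. Leave any orange look-alike of the lock alone.

How it is judged:
By the outcome, as a careful person would: the job done as asked, in the order asked, and still so for the second after the job is handed in, with the robot touching nothing.
It also fails if it takes over 72 s, if anything falls off the work surface, if the arm or the gripper's body presses on something with over 40 N, if the wrist force passes 120 N, or if a joint passes its speed limit or range.

## Working session

There is one attempt and no reset: what is moved stays moved. The work goes in short steps, each a Python script; the robot and the scene stay as the last script left them, time stands still between calls to the robot, and variables do not carry over. Pictures are saved under pics/ and viewed, at most 10 in all, crops included, and the job is handed in when it is done.

```bash
ls; mkdir -p pics
cat > h.py <<'E'
import numpy as np, cv2
from bench import *
def save(c,n):
    cv2.imwrite('pics/'+n+'.png',c['image'])
def pix2world(c,uv,z=None,rng=None):
    """pixel(s) -> world, by depth or on plane z"""
    K=np.array(c['intrinsics']);uv=np.atleast_2d(np.asarray(uv,float))
    d=np.stack([(uv[:,0]-K[0,2])/K[0,0],(uv[:,1]-K[1,2])/K[1,1]],1)
    s=d.copy()
    for _ in range(10): s=d/(1+c['k1']*(s**2).sum(1,keepdims=True))
    ray=np.c_[s,np.ones(len(s))]
    R=np.array(c['R']);t=np.array(c['t']);o=-R.T@t;w=ray@R
    if z is not None: return o+w*((z-o[2])/w[:,2])[:,None]
    if rng is None: rng=c['range_z'][uv[:,1].round().astype(int),uv[:,0].round().astype(int)]
    return o+w*np.asarray(rng)[:,None]
def world2pix(c,X):
    X=np.atleast_2d(X);p=X@np.array(c['R']).T+np.array(c['t']);s=p[:,:2]/p[:,2:]
    s=s*(1+c['k1']*(s**2).sum(1,keepdims=True));K=np.array(c['intrinsics'])
    return np.c_[s[:,0]*K[0,0]+K[0,2],s[:,1]*K[1,1]+K[1,2]]
E
python3 - <<'E'
from h import *
for n in ('scene','side'):
    c=capture(n);save(c,n+'0')
    print(n,(-np.array(c['R']).T@c['t']).round(3),c['intrinsics'][0][0],c['k1'])
    for q in ('lock','lock_body','lock_tip','lock_seat','staple','snackbox'):
        for d in spot_in(n,q)[:3]:
            print(q,round(d['conf'],2),np.round(d['xy'],1),pix2world(c,d['xy']).round(3))
print(current_clock())
E
```

```text
pics
scene [ 0.875 -0.435  1.041] 415.6991892815862 -0.03681369580143957
lock 0.84 [193.  209.5] [[ 0.309 -0.16   0.049]]
lock 0.81 [165.2 240.5] [[ 0.329 -0.275  0.055]]
lock_body 0.76 [202.  271.9] [[ 0.463 -0.269  0.048]]
lock_body 0.76 [192.4 215. ] [[ 0.314 -0.17   0.035]]
lock_body 0.56 [160.5 242.7] [[ 0.32  -0.286  0.047]]
lock_tip 0.71 [191.1 215.4] [[ 0.311 -0.172  0.033]]
lock_tip 0.63 [163.9 242.7] [[ 0.316 -0.277  0.028]]
lock_tip 0.56 [196.9 275.2] [[ 0.454 -0.282  0.034]]
lock_seat 0.74 [200.  270.7] [[ 0.455 -0.27   0.044]]
lock_seat 0.72 [189.  209.8] [[ 0.308 -0.171  0.06 ]]
lock_seat 0.63 [161.9 241.7] [[ 0.32  -0.282  0.047]]
staple 0.78 [383.8 240.6] [[0.763 0.093 0.084]]
snackbox 0.93 [385.4 241.3] [[0.768 0.092 0.087]]
side [ 0.121 -0.907  0.867] 424.29851789197306 -0.07537136006185419
lock 0.86 [301.4 285.8] [[ 0.446 -0.278  0.046]]
lock 0.58 [248.7 304.9] [[ 0.307 -0.273  0.029]]
lock 0.54 [235.7 268.5] [[ 0.308 -0.171  0.056]]
lock_body 0.81 [250.8 303.1] [[ 0.311 -0.278  0.04 ]]
lock_body 0.71 [233.3 267.3] [[ 0.121 -0.907  0.867]]
lock_body 0.7 [300.6 284.4] [[ 0.444 -0.278  0.052]]
lock_tip 0.88 [234.5 271.2] [[ 0.304 -0.171  0.048]]
lock_tip 0.73 [302.3 280.1] [[ 0.45  -0.274  0.061]]
lock_tip 0.64 [253.5 299.9] [[ 0.32  -0.274  0.044]]
lock_seat 0.79 [302.4 283. ] [[ 0.447 -0.281  0.059]]
lock_seat 0.76 [255.5 304.8] [[ 0.317 -0.297  0.054]]
lock_seat 0.63 [232.1 269.2] [[ 0.298 -0.173  0.059]]
staple 0.8 [335.7 174.2] [[0.728 0.078 0.087]]
staple 0.68 [385.7 270.4] [[ 0.699 -0.285  0.007]]
snackbox 0.94 [341.  179.4] [[0.732 0.048 0.086]]
0.7
```

View pics/scene0.png

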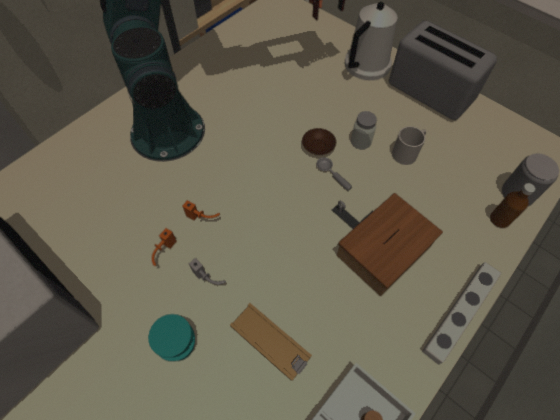

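View pics/side0.png

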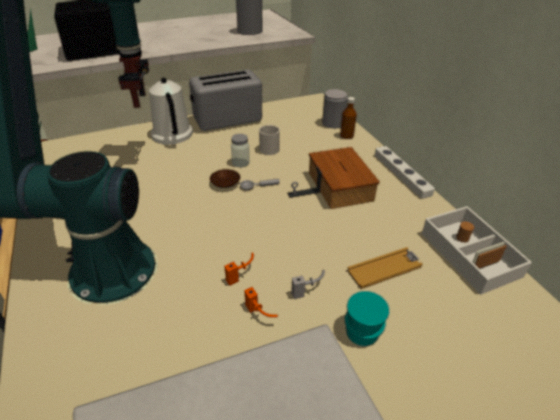

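The scene view shows the grey metal lock at about (200,270), with its bolt pointing right and down to (224,284). The orange look-alikes are at (190,210) and (165,240), and the staple ring is at (341,206) in front of the box at (390,243). The side view agrees: lock at (300,286), ring at (294,186).

Run:
```python
from h import *
from scipy.spatial.transform import Rotation as Ro
c=capture('scene')
print('ring',pix2world(c,[341,205],z=.045),pix2world(c,[341,205]))
m=silhouettes('scene','snackbox')[0]['region']
v,u=np.nonzero(m&(c['range_z']>0));P=pix2world(c,np.c_[u,v]);
T=P[(P[:,2]>.078)&(P[:,2]<.095)]
(cx,cy),(w,h),a=cv2.minAreaRect(T[:,:2].astype(np.float32)); print('box',cx,cy,w,h,a)
s=capture('side'); print('ring side',pix2world(s,[294,186],z=.045))
# heights near lock
v,u=np.mgrid[255:295,180:235].reshape(2,-1)
P=pix2world(c,np.c_[u,v]);ok=c['range_z'][v,u]>0
B=P[ok&(P[:,2]>.05)&(P[:,2]<.07)];print('block top',len(B),B.mean(0),B.min(0),B.max(0))
B=P[ok&(P[:,2]>.03)&(P[:,2]<.048)&(P[:,0]<.6)];print('bolt');print(B[::6].round(3))
w=capture('wrist');save(w,'w0');R=np.array(w['R']);cam=-R.T@w['t']
Rt=Ro.from_quat(current_orientation()).as_matrix();p=current_position()
print('cam in tool',Rt.T@(cam-p),'\n',(R@Rt).round(3),'\n',Rt.round(3),w['intrinsics'][0][0])
```

```text
ring [[0.60558627 0.12627934 0.045     ]] [[0.604028   0.12952677 0.03923784]]
box 0.7700506448745728 0.11321882158517838 0.22822606563568115 0.16796068847179413 83.93254089355469
ring side [[0.60001007 0.12029712 0.045     ]]
block top 126 [ 0.44394511 -0.27002579  0.05930528] [ 0.42504645 -0.2820387   0.05005902] [ 0.47872324 -0.25731657  0.06464879]
bolt
[[ 0.429 -0.28   0.045]
 [ 0.438 -0.281  0.048]
 [ 0.457 -0.267  0.046]
 [ 0.457 -0.269  0.043]
 [ 0.46  -0.271  0.045]
 [ 0.454 -0.277  0.039]
 [ 0.467 -0.267  0.044]
 [ 0.464 -0.274  0.044]
 [ 0.464 -0.276  0.041]
 [ 0.477 -0.27   0.044]
 [ 0.479 -0.266  0.033]
 [ 0.482 -0.271  0.041]
 [ 0.483 -0.275  0.045]
 [ 0.478 -0.281  0.04 ]
 [ 0.494 -0.268  0.043]
 [ 0.502 -0.265  0.044]
 [ 0.522 -0.249  0.047]
 [ 0.504 -0.267  0.045]
 [ 0.516 -0.258  0.047]
 [ 0.499 -0.274  0.041]
 [ 0.513 -0.265  0.047]
 [ 0.523 -0.254  0.043]
 [ 0.514 -0.264  0.041]]
cam in tool [ 6.60017875e-02  1.54019963e-04 -1.61781837e-01] 
 [[-0.001  1.     0.002]
 [-0.97  -0.    -0.242]
 [-0.242 -0.002  0.97 ]] 
 [[-0.948  0.318 -0.   ]
 [ 0.318  0.948 -0.   ]
 [ 0.    -0.    -1.   ]] 361.22784076983345
```

```bash
cat >> h.py <<'E'
def q(th):
    """tool down, tool x at yaw th"""
    from scipy.spatial.transform import Rotation as Ro
    cth,s=np.cos(th),np.sin(th)
    return Ro.from_matrix(np.array([[cth,s,0],[s,-cth,0],[0,0,-1]])).as_quat()
E
python3 - <<'E'
from h import *
def look(n,p,th):
    move_ptp(p,q(th)); c=capture('wrist'); save(c,n); np.save('pics/'+n+'.npy',c,allow_pickle=True)
    v,u=np.mgrid[0:420,0:560].reshape(2,-1);ok=c['range_z'][v,u]>0;P=pix2world(c,np.c_[u,v]);
    return c,P,ok,u,v
c,P,ok,u,v=look('wl',[.47,-.26,.16],0.)
d=(P[:,0]-.46)**2+(P[:,1]+.265)**2<.09**2
B=ok&d&(P[:,2]>.055)&(P[:,2]<.07)
r=cv2.minAreaRect(P[B][:,:2].astype(np.float32));print('block',B.sum(),r,P[B].mean(0))
for s in spot_in('wrist','lock_tip')+spot_in('wrist','lock_seat')+spot_in('wrist','lock_body'): print(s['conf'],s['xy'],pix2world(c,s['xy'],z=.04))
c,P,ok,u,v=look('wr',[.60,.10,.16],np.radians(84))
d=(P[:,0]-.60)**2+(P[:,1]-.126)**2<.04**2
for lo,hi in((.002,.01),(.03,.06)):
    B=ok&d&(P[:,2]>lo)&(P[:,2]<hi)
    if B.sum()>5:print(lo,B.sum(),cv2.minAreaRect(P[B][:,:2].astype(np.float32)),P[B].mean(0),P[B].max(0))
for s in spot_in('wrist','staple'): print(s['conf'],s['xy'],pix2world(c,s['xy'],z=.04))
print(current_clock(),current_force(),current_joint_pos())
E
```

```text
block 1160 ((0.44103047251701355, -0.2668198049068451), (0.023947937414050102, 0.030194327235221863), 85.80888366699219) [ 0.44196976 -0.26676893  0.05953202]
0.91 [282.1, 363.4] [[ 0.32606516 -0.26882154  0.04      ]]
0.83 [280.7, 224.1] [[ 0.45654855 -0.26671535  0.04      ]]
0.83 [161.9, 370.3] [[ 0.31840226 -0.15952117  0.04      ]]
0.91 [282.9, 362.3] [[ 0.32721638 -0.26953369  0.04      ]]
0.76 [162.6, 370.5] [[ 0.31819494 -0.16014496  0.04      ]]
0.71 [284.4, 226.7] [[ 0.45435772 -0.26973133  0.04      ]]
0.51 [446.0, 117.6] [[ 0.54065278 -0.39222367  0.04      ]]
0.93 [282.1, 365.9] [[ 0.32343692 -0.26884197  0.04      ]]
0.78 [281.7, 224.7] [[ 0.45604366 -0.26752878  0.04      ]]
0.78 [165.1, 371.0] [[ 0.31768232 -0.16239197  0.04      ]]
0.002 1729 ((0.6070026159286499, 0.12224696576595306), (0.06491772830486298, 0.06166889891028404), 61.5310173034668) [0.61307243 0.13221399 0.00375248] [0.63986293 0.14882983 0.00719175]
0.03 356 ((0.6051257252693176, 0.13251346349716187), (0.006873768754303455, 0.025608915835618973), 84.50299072265625) [0.60505021 0.13311815 0.04717701] [0.61803305 0.13678252 0.05454109]
5.7 [ 0.41024722 -1.13958846 -0.16912652] [ 4.95999214e-02  4.30486533e-01  1.56378962e+00 -3.28553925e-04
  1.14737391e+00  1.56671656e-01]
```

View pics/wl.png

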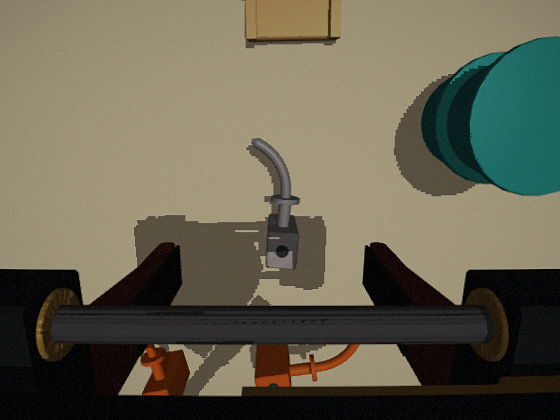

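View pics/wr.png

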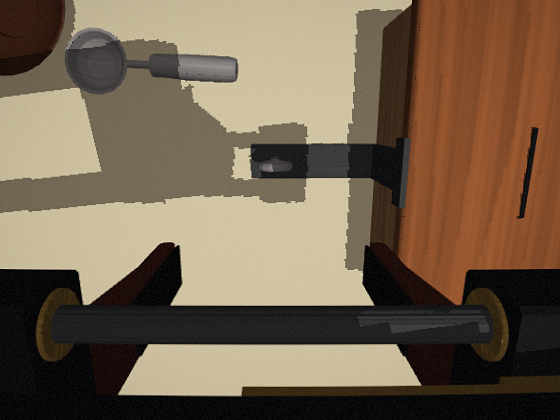

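The first wrist view shows the metal lock: block at (283,240), collar at (285,200), bolt curving up and left to its tip at (255,142). An orange lock sits behind it at the bottom of the picture. The second shows the ring at (275,165) on its strap, with the box to the right. Measured sizes match the given ones: block 24 x 30 mm, ring bar 6.9 x 25.6 mm.

Next I'll grasp the lock and check it in hand.

```bash
cat >> h.py <<'E'
from scipy.optimize import least_squares
def cloud(c):
    v,u=np.mgrid[0:420,0:560].reshape(2,-1);ok=c['range_z'][v,u]>0
    return pix2world(c,np.c_[u[ok],v[ok]])
def fit_lock(c,xy,yaw,zb):
    """xy,yaw: expected block pose, zb its underside; returns block rect and arc centre from depth"""
    P=cloud(c);Rz=np.array([[np.cos(yaw),-np.sin(yaw)],[np.sin(yaw),np.cos(yaw)]])
    L=(P[:,:2]-xy)@Rz;z=P[:,2]-zb   # lock frame
    B=(abs(L[:,0])<.025)&(abs(L[:,1])<.02)&(z>.056)&(z<.066)
    print('block(lock frame)',B.sum(),cv2.minAreaRect((L[B]*1000).astype(np.float32)),z[B].mean())
    A=(L[:,0]>.044)&(L[:,0]<.09)&(L[:,1]>-.012)&(L[:,1]<.035)&(z>.0425)&(z<.047)
    A&=abs(np.hypot(L[:,0]-.042,L[:,1]-.04)-.04)<.008
    Q=L[A]*1000
    f=least_squares(lambda p:np.hypot(Q[:,0]-p[0],Q[:,1]-p[1])-40,[42,40],loss='soft_l1')
    ang=np.arctan2(Q[:,0]-f.x[0],f.x[1]-Q[:,1])
    print('arc',A.sum(),'C',f.x,'rms',np.sqrt((f.fun**2).mean()),'max ang',np.degrees(np.percentile(ang,99)),'z',z[A].mean())
    return f.x
E
python3 - <<'E'
from h import *
yaw=np.radians(-4.2);xy=np.array([.4410,-.2668])
c=np.load('pics/wl.npy',allow_pickle=True).item();fit_lock(c,xy,yaw,0)
move_gripper(.06)
move_ptp([*xy,.09],q(yaw))
servo_line([*xy,.023],rate=.08)
f0=current_force();move_gripper(.0)
print('gap',current_finger_gap(),current_grip_force(),current_force()-f0)
servo_line([*xy,.093],rate=.1)
c=capture('wrist');save(c,'held');fit_lock(c,current_position()[:2],yaw,.07)
print(current_position(),current_clock(),current_force())
E
```

```text
block(lock frame) 1151 ((0.031813621520996094, -0.0175018310546875), (30.1943416595459, 23.94793128967285), 0.008858373388648033) 0.05956359398921367
arc 410 C [41.70621494 39.72949381] rms 1.6844447399693592 max ang 70.45825797855791 z 0.043454741345805584
gap 0.023457483654330476 29.997929334640503 [0.06171203 0.2858216  2.48518975]
block(lock frame) 3401 ((6.273432731628418, 0.06179618835449219), (39.98673629760742, 18.485973358154297), 89.2966537475586) 0.05938954116492576
arc 1121 C [41.82679574 39.93339551] rms 1.4313775553992893 max ang 69.68933288973291 z 0.04313184423378199
[ 0.44043988 -0.26635617  0.09232407] 10.3583 [-1.0614014   0.22521542 -1.90316738]
```

```bash
cat >> h.py <<'E'
ring=np.array([.6051,.1325]);yr=np.radians(84.3)   # ring centre, yaw of hole axis
Carc=np.array([41.8,39.95])/1000                   # arc centre in tool (lock) frame
def rot(a): return np.array([[np.cos(a),-np.sin(a)],[np.sin(a),np.cos(a)]])
def pose(deg,z,ring=ring,yr=yr):
    """TCP pose with the lock turned deg (0 = home, -75 = tip at the ring) about the arc centre"""
    a=yr+np.radians(deg);C=ring+rot(yr)@np.array([0,.04])
    return np.array([*(C-rot(a)@Carc),z]),a
def yaw_now():
    from scipy.spatial.transform import Rotation as Ro
    m=Ro.from_quat(current_orientation()).as_matrix();return np.arctan2(m[1,0],m[0,0]),m[:,2]
def ring_fit(c,r=ring):
    P=cloud(c);d=(np.hypot(*(P[:,:2]-r).T)<.02)&(P[:,2]>.047)&(P[:,2]<.058)
    L=(P[d][:,:2]-ring)@rot(yr)*1000
    print('ring (x=hole axis,y=away from box) mm',d.sum(),cv2.minAreaRect(L.astype(np.float32)),L.mean(0),P[d][:,2].max())
E
python3 - <<'E'
from h import *
p,a=pose(-97,.10)
move_ptp(p,q(a));print(current_position()-p,yaw_now()[0]-a,yaw_now()[1])
p,a=pose(-97,.0236)
servo_line(p,q(a),rate=.1);e=current_position()-p;print(e,yaw_now()[0]-a,current_force())
servo_line(p-e,q(a),rate=.02);e=current_position()-p;print(e,current_force())
c=capture('wrist');save(c,'pre');np.save('pics/pre.npy',c,allow_pickle=True)
fit_lock(c,current_position()[:2],yaw_now()[0],.001);ring_fit(c)
print(current_clock())
E
```

```text
[ 0.00010353 -0.0008224  -0.00014745] -0.00044459787471584633 [-1.96632216e-04 -4.13061533e-04 -9.99999895e-01]
[ 3.12161400e-04 -2.52116444e-04 -4.60432322e-05] -0.0004775698201044398 [-0.2730706  -0.21995494 -2.20219327]
[-0.00015963  0.00025029  0.00014843] [ 1.18603043 -1.07128987 -2.30633632]
block(lock frame) 3409 ((6.100852966308594, 0.00977325439453125), (18.172348022460938, 39.93824768066406), 0.17450612783432007) 0.059658014658021265
arc 1595 C [41.75098519 40.00714151] rms 1.6135123838142449 max ang 69.7317080841629 z 0.043370265986347335
ring (x=hole axis,y=away from box) mm 1156 ((-0.2575211524963379, -0.30247974395751953), (22.874921798706055, 7.4479241371154785), 89.13249206542969) [-0.82291871  0.20525274] 0.054522529232428035
12.9917
```

View pics/pre.png

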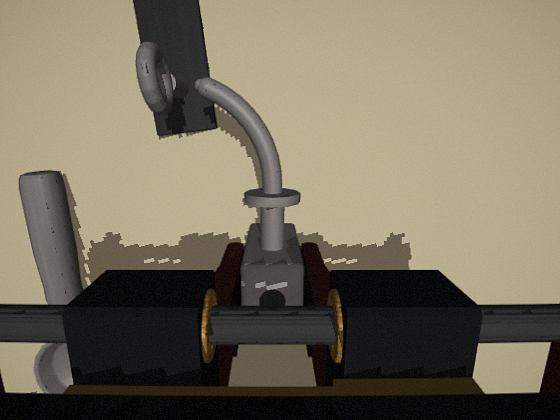

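The bolt tip at (203,86) is lined up with the ring hole at (155,80), just short of it. The ring and arc centres agree to about 0.3 mm, so I'll start the insertion along the arc.

```bash
cat > ins.py <<'E'
from h import *
import sys
def sweep(degs,z,rg,y,N=5,rate=.025,base=None):
    for d in degs:
        p,a=pose(d,z,rg,y);hit=servo_line(p,q(a),rate=rate,contact_N=N)
        F=current_force();L=rot(y).T@F[:2]
        print(d,hit,'F axis/away/up',L.round(1),F[2].round(1),'err mm',(rot(y).T@(current_position()-p)[:2]*1000).round(2),round((current_position()[2]-z)*1000,2))
        if hit: return d
    return None
E
python3 - <<'E'
from ins import *
rg=ring+rot(yr)@np.array([-.0001,-.0002]);y=np.radians(84.0)
h=sweep(range(-91,-6,6),.0234,rg,y)
c=capture('wrist');save(c,'ins1');ring_fit(c);print(current_clock())
E
```

```text
-91 False F axis/away/up [-0.3 -0.1] -2.8 err mm [ 0.02 -0.  ] 0.03
-85 False F axis/away/up [-0.3  0. ] -2.5 err mm [0.03 0.15] -0.02
-79 False F axis/away/up [-0.3  0.4] -1.9 err mm [0.09 0.24] -0.05
-73 False F axis/away/up [-0.7  1. ] -2.0 err mm [0.08 0.26] -0.03
-67 False F axis/away/up [-0.   0.4] -2.9 err mm [0.06 0.29] -0.05
-61 False F axis/away/up [-0.2 -0.7] -2.6 err mm [0.03 0.29] -0.05
-55 False F axis/away/up [ 0.4 -0.4] -1.8 err mm [0.05 0.28] -0.05
-49 False F axis/away/up [ 0.6 -0.9] -2.1 err mm [0.02 0.31] -0.05
-43 False F axis/away/up [ 0.6 -0.3] -2.9 err mm [-0.01  0.35] -0.06
-37 False F axis/away/up [ 0.1 -0.4] -1.5 err mm [0.   0.38] -0.07
-31 False F axis/away/up [-0.4  0.6] -2.9 err mm [-0.04  0.37] -0.07
-25 False F axis/away/up [-0.5  1. ] -1.9 err mm [-0.03  0.32] -0.05
-19 False F axis/away/up [-0.1  0.3] -2.2 err mm [-0.02  0.28] -0.05
-13 False F axis/away/up [-0.2 -0.1] -2.0 err mm [-0.06  0.28] -0.04
-7 False F axis/away/up [-0.4 -0.6] -2.6 err mm [-0.07  0.26] -0.05
ring (x=hole axis,y=away from box) mm 1495 ((-4.556098461151123, 0.16138362884521484), (22.843908309936523, 16.55596923828125), 88.60648345947266) [-3.12868644  0.40599928] 0.05447661855632266
18.925
```

```bash
cat >> ins.py <<'E'
def favg(y,n=8):
    L=[]
    for _ in range(n): sleep(.02);F=current_force();L.append([*(rot(y).T@F[:2]),F[2]])
    return np.mean(L,0)
E
python3 - <<'E'
from ins import *
rg=ring+rot(yr)@np.array([-.0001,-.0002]);y=np.radians(84.0)
h=sweep([-4,-2],.0229,rg,y,N=4,rate=.015)
b=favg(y,15);print('base',b,current_clock())
p,a=pose(0,.0229,rg,y);ax=np.array([*rot(y)[:,0],0])
hit=servo_line(p,q(a),rate=.006,contact_N=3);print(hit,favg(y)-b,(rot(y).T@(current_position()-p)[:2])*1000,np.degrees(yaw_now()[0]-y))
if not hit:
    hit=servo_line(p+.004*ax,q(a),rate=.004,contact_N=3);print(hit,favg(y)-b,(rot(y).T@(current_position()-p)[:2])*1000,np.degrees(yaw_now()[0]-y))
print(current_clock(),current_torque())
c=capture('wrist');save(c,'home')
E
```

```text
-4 True F axis/away/up [-0.3 -0.2] 6.4 err mm [-0.6  1. ] 0.08
base [ 0.1345535  -0.01754627  5.87469704] 19.4167
True [-0.45198901  0.16149003 -0.33950576] [-3.24611686  3.85454154] -3.7402969797190027
19.975 [-0.11657826  0.12130095 -0.0031239 ]
```

View pics/home.png

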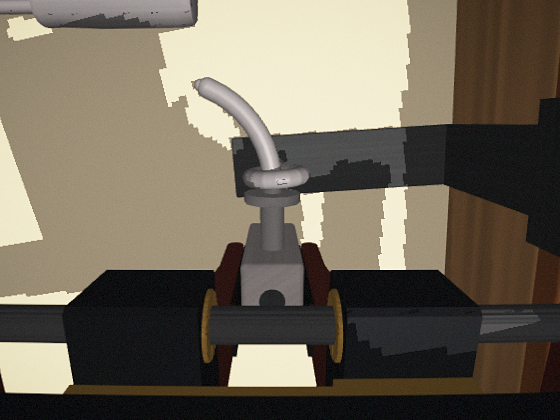

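The bolt is through the ring and the collar at (272,197) is about 3 mm short of it. The stop was the underside touching the counter, at about 8 N upward. I'll raise the lock 0.5 mm and finish.

Run:
```python
from ins import *
rg=ring+rot(yr)@np.array([-.0001,-.0002]);y=np.radians(84.0)
z=.0235
p=current_position();p[2]=z;servo_line(p,rate=.01)
print('lifted',favg(y))
h=sweep([-4,-2],z,rg,y,N=4,rate=.015)
b=favg(y,15);print('base',b,current_position()[2],current_clock())
p,a=pose(0,z,rg,y);ax=np.array([*rot(y)[:,0],0])
hit=servo_line(p,q(a),rate=.006,contact_N=3);print(hit,favg(y)-b,(rot(y).T@(current_position()-p)[:2])*1000,np.degrees(yaw_now()[0]-y))
if not hit:
    hit=servo_line(p+.004*ax,q(a),rate=.004,contact_N=3);print(hit,favg(y)-b,(rot(y).T@(current_position()-p)[:2])*1000,np.degrees(yaw_now()[0]-y))
print(current_clock(),current_torque())
```

```text
lifted [ 0.04963772  0.21176571 -1.92543528]
-4 False F axis/away/up [ 0.2 -0.4] -1.3 err mm [0.01 0.08] -0.12
-2 False F axis/away/up [0.3 0.2] -1.3 err mm [ 0.04 -0.08] -0.0
base [-0.30434982  0.15473306 -2.25594484] 0.023497471891511173 21.2083
False [-1.92193979  0.67121143  0.95652304] [-0.2314518   0.08784082] -0.0034942783442699628
True [ 0.74349208 -0.27864711  4.94171206] [-0.38381171  0.6451216 ] 0.017788167051146643
22.3 [ 0.17166981 -0.03493163  0.01449224]
```

Run:
```python
from ins import *
rg=ring+rot(yr)@np.array([-.0001,-.0002]);y=np.radians(84.0)
p,a=pose(0,.0235,rg,y)
def st(s): print(s,favg(y).round(2),(rot(y).T@(current_position()-p)[:2]*1000).round(2),current_position()[2],np.degrees(yaw_now()[0]-y).round(2),yaw_now()[1][:2].round(4),current_torque().round(2))
st('now')
o=current_position();o[2]=.0237;servo_line(o,q(a),rate=.01);st('z.0237')
print(current_clock())
```

```text
now [ 1.52 -0.21  3.73] [-0.4   0.65] 0.023005972619923307 0.02 [-0.0015 -0.0011] [ 0.29 -0.17 -0.04]
z.0237 [ 0.13  0.09 -2.16] [-0.59  1.21] 0.02325429356659594 0.0 [-0.0012 -0.0002] [-0.08  0.1   0.06]
22.875
```

```bash
cat >> ins.py <<'E'
rg=ring+rot(yr)@np.array([-.0001,-.0002]);y=np.radians(84.0)
p0,a=pose(0,.0236,rg,y);ax=np.array([*rot(y)[:,0],0]);lat=np.array([*rot(y)[:,1],0])
def st(s,b=0):
    F=favg(y);d=current_position()-p0;e=np.array([d@ax,d@lat,d[2]])*1000
    print(s,(F-b).round(2),e.round(2),round(np.degrees(yaw_now()[0]-y),2));return F-b,e
E
python3 - <<'E'
from ins import *
t=p0-.0015*ax;cmd=t.copy()
for i in range(3):
    servo_line(cmd,q(a),rate=.01);F,e=st('back');cmd=cmd+(t-current_position())
b=favg(y,15);print('base',b)
for k in range(16):
    cmd=cmd+.00025*ax;servo_line(cmd,q(a),rate=.01);F,e=st(k,b)
    if F[0]<-4 or abs(F[2])>4: break
np.save('cmd.npy',cmd);np.save('b.npy',b);print(current_clock())
E
```

```text
back [-0.12 -0.26 -2.13] [-1.52 -0.    0.  ] -0.0
back [ 0.15 -0.14 -1.95] [-1.43  0.01 -0.01] 0.0
back [ 0.06  0.05 -2.29] [-1.56 -0.04  0.02] -0.0
base [ 0.11917815  0.01287914 -2.2233874 ]
0 [ 0.17  0.09 -0.24] [-1.23  0.03 -0.02] 0.0
1 [ 0.14 -0.04 -0.07] [-0.99  0.04 -0.04] -0.0
2 [-0.    0.02  0.12] [-0.72  0.02  0.01] 0.0
3 [-0.   0.1  0. ] [-0.49  0.05 -0.01] 0.0
4 [-0.67  0.05  0.01] [-0.26  0.03 -0.  ] 0.0
5 [-2.44 -0.19  0.39] [-0.21  0.03 -0.01] 0.0
6 [-5.67 -0.34  1.19] [-0.18  0.05 -0.01] 0.01
26.9833
```

Run:
```python
from ins import *
cmd=np.load('cmd.npy');b=np.load('b.npy')
for k in range(10):
    cmd[2]-=.0001;servo_line(cmd,q(a),rate=.01);F,e=st('down%d'%k,b)
    if F[2]>2.8: break
for k in range(6):
    if F[0]<-7.4: break
    cmd=cmd+min(.0002,(8+F[0])/14000)*ax;servo_line(cmd,q(a),rate=.01);F,e=st('press',b)
t0=current_clock()
while current_clock()-t0<1.3: F,e=st('hold',b)
np.save('cmd.npy',cmd);print(current_clock())
c=capture('wrist');save(c,'pressed')
```

```text
down0 [-5.38  0.13  1.9 ] [-0.19  0.02 -0.02] 0.01
down1 [-5.4   0.2   2.58] [-0.17 -0.   -0.03] 0.01
down2 [-5.61  0.31  3.24] [-0.16  0.01 -0.06] 0.01
press [-6.36  0.33  3.41] [-0.19 -0.01 -0.05] 0.01
press [-6.67  0.77  3.5 ] [-0.16  0.   -0.04] 0.02
press [-7.13  0.59  3.2 ] [-0.16  0.04 -0.06] 0.02
press [-7.15  0.39  3.64] [-0.14  0.06 -0.07] 0.02
press [-7.52  0.67  3.35] [-0.15  0.02 -0.04] 0.02
hold [-7.66  0.69  3.62] [-0.16  0.03 -0.05] 0.02
hold [-7.49  0.5   3.29] [-0.15  0.01 -0.02] 0.02
hold [-7.43  0.31  3.7 ] [-0.18  0.03 -0.05] 0.02
hold [-7.6   0.56  3.59] [-0.15  0.04 -0.04] 0.02
hold [-7.58  0.43  4.15] [-0.15  0.03 -0.04] 0.02
hold [-7.62  0.65  3.61] [-0.15  0.03 -0.04] 0.02
hold [-7.51  0.77  3.46] [-0.14  0.05 -0.05] 0.02
hold [-7.48  0.39  3.56] [-0.16  0.03 -0.04] 0.02
hold [-7.53  0.57  3.82] [-0.14  0.01 -0.02] 0.02
hold [-7.66  0.14  3.64] [-0.16  0.03 -0.03] 0.02
31.3833
```

Run:
```python
from ins import *
cmd=np.load('cmd.npy');b=np.load('b.npy');F,e=st('start',b)
while F[0]<-2.5:
    cmd=cmd-.0001*ax;servo_line(cmd,q(a),rate=.01);F,e=st('ease',b)
for k in range(8):
    if F[2]>3: break
    cmd[2]-=.0001;servo_line(cmd,q(a),rate=.01);F,e=st('down%d'%k,b)
np.save('cmd.npy',cmd);print(current_clock())
c=capture('wrist');save(c,'eased')
```

```text
start [-7.52  0.45  3.71] [-0.17  0.02 -0.06] 0.02
ease [-6.95  0.43  4.06] [-0.16  0.01 -0.04] 0.02
ease [-7.23  0.48  3.37] [-0.15  0.04 -0.06] 0.02
ease [-6.63  0.71  3.59] [-0.18 -0.   -0.03] 0.01
ease [-6.13  0.52  2.9 ] [-0.17  0.03 -0.06] 0.01
ease [-5.55  0.75  3.2 ] [-0.18 -0.01 -0.06] 0.01
ease [-5.54  0.55  3.36] [-0.19  0.01 -0.07] 0.01
ease [-5.37  0.55  3.58] [-0.19  0.01 -0.08] 0.0
ease [-5.18  0.52  3.76] [-0.16 -0.02 -0.17] 0.01
ease [-5.03  0.73  3.57] [-0.19 -0.01 -0.26] 0.0
ease [-4.43  0.5   3.19] [-0.18 -0.02 -0.32] -0.0
ease [-3.58  0.03  2.39] [-0.2  -0.02 -0.34] -0.0
ease [-2.   -0.24  1.31] [-0.21  0.01 -0.35] -0.0
down0 [-0.51 -0.5   0.16] [-0.25  0.08 -0.52] -0.0
down1 [-0.04 -0.05  0.12] [-0.36  0.14 -0.57] -0.0
down2 [0.3  0.55 0.89] [-0.41  0.09 -0.58] -0.0
down3 [0.31 1.16 2.99] [-0.41  0.08 -0.6 ] -0.0
down4 [0.46 2.03 6.61] [-0.41  0.1  -0.62] -0.0
38.0833
```

View pics/eased.png

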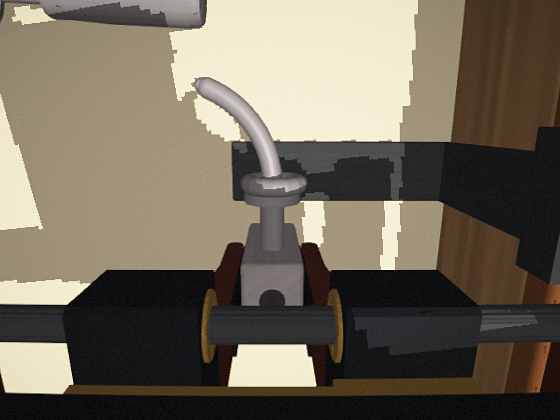

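The collar at (272,200) is nearly against the ring. Lowering the lock onto the counter opened a gap of about 0.2 mm. I'll press again with it standing, then release.

Run:
```python
from ins import *
cmd=np.load('cmd.npy');b=np.load('b.npy');F,e=st('start',b)
while F[2]>3.2:
    cmd[2]+=.00005;servo_line(cmd,q(a),rate=.01);F,e=st('up',b)
for k in range(20):
    if F[0]<-7.4 or F[2]>9: break
    cmd=cmd+min(.0002,(8+F[0])/10000)*ax;servo_line(cmd,q(a),rate=.01);F,e=st('press',b)
t0=current_clock()
while current_clock()-t0<1.1: F=favg(y)-b
st('held',b)
np.save('cmd.npy',cmd);print(current_clock())
```

```text
start [0.68 2.71 8.07] [-0.39  0.12 -0.62] 0.0
up [0.48 2.62 7.41] [-0.38  0.04 -0.61] -0.0
up [0.31 3.07 7.47] [-0.38  0.1  -0.62] -0.0
up [0.84 2.5  7.39] [-0.39  0.11 -0.62] -0.0
up [0.83 2.8  6.94] [-0.4   0.09 -0.6 ] -0.0
up [1.13 2.43 6.46] [-0.43  0.1  -0.6 ] -0.0
up [1.53 2.57 5.47] [-0.42  0.06 -0.59] -0.0
up [0.68 0.8  2.45] [-0.55 -0.18 -0.61] 0.0
press [-0.13 -0.12  0.33] [-0.3  -0.27 -0.58] -0.0
press [-1.81 -1.01 -0.68] [-0.23 -0.15 -0.47] 0.0
press [-4.03 -1.8  -1.03] [-0.19 -0.1  -0.48] 0.0
press [-5.67 -1.32 -1.34] [-0.18 -0.1  -0.48] 0.01
press [-6.37 -1.75 -1.14] [-0.19 -0.11 -0.46] 0.01
press [-6.79 -2.08 -0.57] [-0.15 -0.13 -0.44] 0.02
press [-7.99 -1.69 -0.79] [-0.15 -0.11 -0.45] 0.02
held [-7.52 -1.56 -0.66] [-0.15 -0.15 -0.44] 0.02
44.9667
```

Run:
```python
from ins import *
cmd=np.load('cmd.npy');b=np.load('b.npy')
for k in range(3): cmd=cmd-.0003*ax;servo_line(cmd,q(a),rate=.02);F,e=st('ease',b)
move_gripper(.046);st('open',b);print(current_finger_gap())
u=current_position();u[2]=.12;servo_line(u,q(a),rate=.1)
c=capture('wrist');save(c,'rel');P=cloud(c)
L=(P[:,:2]-p0[:2])@rot(y)*1000
B=(abs(L[:,0])<20)&(abs(L[:,1])<18)&(P[:,2]>.056)&(P[:,2]<.066)
print('block',cv2.minAreaRect(L[B].astype(np.float32)),P[B][:,2].mean(),P[B][:,2].std())
print(current_clock())
cv2.imwrite('pics/relz.png',cv2.resize(c['image'][60:340,130:430],None,fx=2,fy=2,interpolation=cv2.INTER_CUBIC))
```

```text
ease [-6.53 -1.7  -1.11] [-0.16 -0.14 -0.44] 0.02
ease [-5.44 -1.44 -1.22] [-0.16 -0.12 -0.47] 0.01
ease [-4.9  -2.25 -1.59] [-0.16 -0.1  -0.46] 0.0
open [-0.4  -0.32  1.97] [-0.    0.07 -0.46] 0.0
0.04631351883156288
block ((0.20592021942138672, 0.7570972442626953), (29.777164459228516, 23.782514572143555), 0.6372514367103577) 0.05970869466607817 0.0008048822079159991
47.975
```

View pics/relz.png

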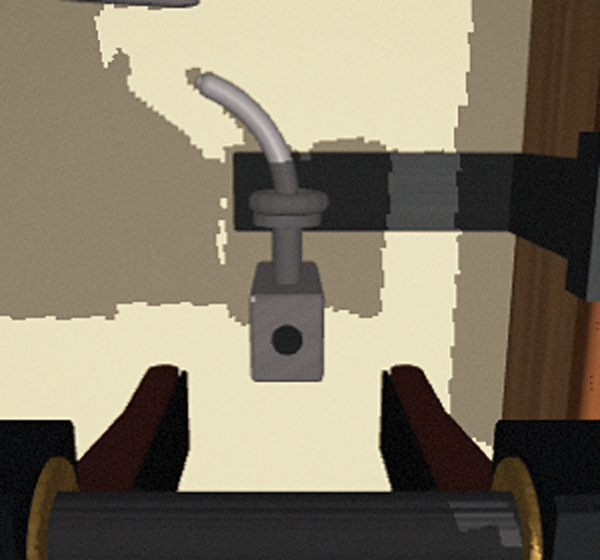

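The lock stands upright and released. Its collar at (288,218) is flush against the ring at (288,203), and the bolt passes through to (200,80). The block centre is within 1 mm of where I expected it.

Run:
```python
from bench import *
print(current_clock(),close_job())
```

```text
the job is handed in; nothing more can be done
47.975 None
```

The job is handed in at 48 s: the lock's bolt is through the ring, I pressed the collar home at about 7.5 N (twice, over 1 s each time), and left the lock standing free on the counter with its collar flush against the ring.

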